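Find the bushing that has its core

ROBOT

A 7-joint arm with a two-finger parallel gripper is mounted at the origin on the work surface. World frame = base frame: x ahead of the robot, y to its left, z up, the work surface at z = 0. Lengths are in m, angles in rad, forces in N, time in s.
With the tool pointing down it reaches from about 0.425 to 0.925 m from the base axis. Payload 6.8 kg.
Tool frame: the origin (TCP) lies on the centre line of the jaws, within the pads' length; the fingertips stand bot.tip_reach ahead of it and the grasp point (between the pads) lies 3 mm ahead of it (bot.tip_reach is the distance from the TCP to the fingertips, in m); z points along the fingers, y is the line along which they close (so a half turn about z gives the same grasp; the last joint's range is limited). The gripper opens to 85 mm and grips with 20 to 120 N. Pads are 22 mm wide; open, the fingers measure 114 mm over their backs; the gripper's body (76 mm by 85 mm) begins 54 mm behind the grasp point. The pads swing forward as they close: fully open they stand 13 mm farther back than shut.
Start: joints at [1.228, 0.477, 0.022, 1.555, -0.011, 1.109, -0.083], TCP at [0.157, -0.656, 0.253] pointing down, gripper open.
Joint ranges: [-2.96, 2.96], [-0.34, 2.1], [-1.41, 1.46], [0.24, 2.44], [-1.37, 4.51], [0.17, 1.92], [-2.96, 2.96]. Speed limits (rad/s): [2.39, 2.39, 3.14, 3.14, 3.14, 3.14, 3.14].

INTERFACE

Orientations are given as a unit quaternion [w, x, y, z].
In Python, from station import bot gives the robot as it stands.
- The arm moves only by the tool jog_arm, never from a script. Its argument "deltas" is a list of rows, each a list of 7 numbers: the shift along the world's x, y, z in m, then the turn, a rotation vector about the world's x, y, z in rad, then the opening, from 0 (shut) to 1 (fully open). In form: [[x, y, z, rx, ry, rz, grip], ...]. A call has 1 to 10 rows; each row shifts and turns the commanded pose from where the row before left it; what a row does not reach is not made up. A row lasts 1/10 s, in which the tool goes at most 50 mm and 8.59 degrees, less where a joint would pass 70% of its speed; a pose out of reach is approached as far as the arm can. A call with a gripper value outside its range is refused whole. The fingers move at their own pace and stop on an object; "newtons" is the grip in N (left out, the last holds). Time passes only in rows, so rows that do not move let the fingers close. It gives the time, the measured TCP pose, the force, the opening and the grip force at its end, in the units of the state.
- bot.get_obs(): the state, without advancing time (a new reading comes with each control period).
- bot.read_camera(name): name is "scene" or "side" or "wrist"; returns a dict with "img" (384x512x3 uint8, red, green, blue), "K" (3x3 intrinsics, pixels), "eye" and "attitude" of the camera in the world. Camera axes: x right, y down, z forward; pixel columns grow to the right and rows downward; lengths in m; the calibration is good to about 2 mm. A picture is of the moment at which its call begins. There is no depth.
- bot.hand_in(): hands the job in; it is judged then, once.
The state is a dict: "t": time; "q": joint angles; "joint_vel": joint speeds; "joint_torque": joint torques, N m; "eef_pos": TCP position; "tool_rot": TCP orientation; "contact_force": force on the tool from outside, world axes, zero at the start; "torque": the same for the moment, N m; "gripper_width": opening from 0.0 (shut) to 1.0 (fully open); "grasp_force": force on a finger pad.
Only numpy, scipy, OpenCV 4.12 (cv2) and the standard library are available. Lean on these libraries where they do the work, as an engineer would, in place of code of your own. Each camera call takes 0.05 s, during which the arm holds its last target. There are 200 camera calls.

TASK

Pull the sprung keeper slide of the holding block out towards the robot to its stop and leave it out. Then lift first the left bushing (left as the robot sees it) well clear of its well, hold it there about a second and set it back in its well, and do the same with the right one: they look alike, but one has a steel core inside, the other a plastic one, so one is clearly heavier. Finish while still holding the heavier one, upright and still, about a hand's width above the middle of the round inspection turntable, with the lighter one seated in its own well; leave the other things on the bench alone.

Things in the scene. Friction and masses are not known exactly. Their poses are not given: they have to be found in the camera images.
- nest: Fixed aluminium holding block, 100 (x) x 220 (y) x 20 mm high; origin at the centre of its underside on the bench; its -x side faces the robot (turned at most 0.3 rad). Two round wells, 70 mm across, 8 mm deep (floor 12 mm above the bench), lie 60 mm either side of the origin along y. The keeper slide runs over its -x half.
- well_left (a point): Centre of the floor of the left well (+y, the robot's left), 12 mm above the bench, 60 mm along the block's +y; axes as the block's.
- well_right (a point): Centre of the floor of the right well (-y, the robot's right), 12 mm above the bench, 60 mm along the block's -y; axes as the block's.
- keeper (a joint): Travel (m) of the keeper slide along the block's -x: 0 in (starts within 4 mm), 0.040 out at its stop. Its steel strip (6 mm thick, 186 mm long, 2 mm above the block), when in, reaches 10 mm over the near edges of both flanges and blocks lifting; out, it is clear. Spring and brake resist the pull with about 5 to 6 N; the brake outdoes the spring, so it stays where left.
- keeper_tab (a point): Middle of the slide's upright black tab, 50 mm above the bench; axes as the block's. Tab: 10 mm thick (x), 30 mm wide (y), 22 to 66 mm above the bench; 105 mm from the block's origin along its -x when in; moves with the slide. A flat bar 18 mm wide, at 22 to 28 mm height, joins it to the strip behind (+x).
- bushing_a: Brass bushing, one of two exactly alike in looks: flange 64 mm across, 8 mm thick, at the bottom; on it a cylinder 40 mm across; 75 mm high over all. Origin at the centre of its underside, z up. Stands flange down in one of the wells (flange top flush with the block, 3 mm play all round). In all, one weighs 0.26 to 0.32 kg, the other 0.46 to 0.58.
- bushing_b: The other brass bushing, in the other well; same shape, size and origin. Either may stand in the left well and either may be the heavier: it changes from start to start.
- turntable: Fixed round inspection turntable, steel disc 110 mm across, top 20 mm above the bench, with a black rubber face; stands to one side of the holding block. Origin at the centre of its underside.
- turntable_top (a point): Centre of the turntable's upper face, 20 mm above the bench.
- screw_bin: Bystander: blue open bin of screws, 110 x 160 x 70 mm, beyond the work. Origin at the centre of its underside.
- screwdriver: Bystander: screwdriver lying on the bench at the robot's left.
- contactor: Bystander: black contactor block, 70 x 90 x 68 mm, at the robot's right. Origin at the centre of its underside.
Mind the look-alikes: they are no part of the job. Leave any blue or red look-alike of the bushing_a alone. What is shaped like the bushing_b but blue or green is not meant.

How it is judged:
On the way, in this order (a step that is already met when the one before it is completed fails the run):
1. the keeper slide is pulled out to its stop (over 36 of 40 mm) (value of joint keeper above 0.036 m), for 0.2 s.
2. the left bushing is held over 35 mm above its well's floor by the fingers, touching nothing of the block, while the right one is seated (((z of bushing_a in the frame of well_left above 0.035 m and contact force between bushing_a and the fingers above 1 N and contact force between bushing_a and nest below 0.05 N and horizontal distance between bushing_b and well_right below 0.008 m and z of bushing_b in the frame of well_right below 0.005 m and angle between bushing_b's own z axis and vertical below 0.1 rad) or (z of bushing_b in the frame of well_left above 0.035 m and contact force between bushing_b and the fingers above 1 N and contact force between bushing_b and nest below 0.05 N and horizontal distance between bushing_a and well_right below 0.008 m and z of bushing_a in the frame of well_right below 0.005 m and angle between bushing_a's own z axis and vertical below 0.1 rad))), for 0.5 s.
3. the right bushing is held the same way while the left one is seated back in its well (((z of bushing_a in the frame of well_left above 0.035 m and contact force between bushing_a and the fingers above 1 N and contact force between bushing_a and nest below 0.05 N and horizontal distance between bushing_b and well_left below 0.008 m and z of bushing_b in the frame of well_left below 0.005 m and angle between bushing_b's own z axis and vertical below 0.1 rad) or (z of bushing_b in the frame of well_left above 0.035 m and contact force between bushing_b and the fingers above 1 N and contact force between bushing_b and nest below 0.05 N and horizontal distance between bushing_a and well_left below 0.008 m and z of bushing_a in the frame of well_left below 0.005 m and angle between bushing_a's own z axis and vertical below 0.1 rad))), for 0.5 s.
At the end, for the whole second after the job is handed in: Fingers hold the heavier bushing still, upright within 0.2 rad, within 30 mm of the turntable's centre, underside 40-200 mm above its face; the lighter (pressing on the block with 2-3.9 N) is released, seated within 8 mm of a well's centre; keeper slide still out over 30 mm (value of joint keeper above 0.03 m and ((horizontal distance between bushing_a and turntable_top below 0.03 m and z of bushing_a in the frame of turntable_top between 0.04 and 0.2 m and angle between bushing_a's own z axis and vertical below 0.2 rad and linear speed of bushing_a below 0.03 m/s and contact force between bushing_a and the fingers above 1 N and contact force between bushing_a and turntable below 0.05 N and ((horizontal distance between bushing_b and well_left below 0.008 m and z of bushing_b in the frame of well_left below 0.005 m and angle between bushing_b's own z axis and vertical below 0.1 rad) or (horizontal distance between bushing_b and well_right below 0.008 m and z of bushing_b in the frame of well_right below 0.005 m and angle between bushing_b's own z axis and vertical below 0.1 rad)) and contact force between bushing_b and nest between 2 and 3.9 N and contact force between bushing_b and the fingers below 0.05 N and linear speed of bushing_b below 0.02 m/s) or (horizontal distance between bushing_b and turntable_top below 0.03 m and z of bushing_b in the frame of turntable_top between 0.04 and 0.2 m and angle between bushing_b's own z axis and vertical below 0.2 rad and linear speed of bushing_b below 0.03 m/s and contact force between bushing_b and the fingers above 1 N and contact force between bushing_b and turntable below 0.05 N and ((horizontal distance between bushing_a and well_left below 0.008 m and z of bushing_a in the frame of well_left below 0.005 m and angle between bushing_a's own z axis and vertical below 0.1 rad) or (horizontal distance between bushing_a and well_right below 0.008 m and z of bushing_a in the frame of well_right below 0.005 m and angle between bushing_a's own z axis and vertical below 0.1 rad)) and contact force between bushing_a and nest between 2 and 3.9 N and contact force between bushing_a and the fingers below 0.05 N and linear speed of bushing_a below 0.02 m/s))); the arm keeps its last pose, push and grip.
It fails at once if the screw bin is moved by more than 30 mm (distance of screw_bin from where it was at the start of the episode above 0.03 m).
It fails at once if the screwdriver is moved by more than 30 mm (distance of screwdriver from where it was at the start of the episode above 0.03 m).
It fails at once if the contactor is moved by more than 30 mm (distance of contactor from where it was at the start of the episode above 0.03 m).
It also fails if it takes over 72 s, if anything falls off the work surface, if the arm or the gripper's body presses on something with over 40 N, if the wrist force passes 120 N, or if a joint passes its speed limit or range.

## Working session

There is one attempt and no reset: what is moved stays moved. The work goes in short steps, Python scripts to look and compute and a tool call to move; the robot and the scene stay as the last step left them, time stands still between calls to the robot, and variables do not carry over. Pictures are saved under pics/ and viewed, at most 10 in all, crops included, and the job is handed in when it is done.

Besides the shell and the picture viewer there is one more tool, called after "Request:" as a command line: name --pt "numbers of a row" for each row, then --argument value for the rest. jog_arm: Moves the arm, as the interface text tells. Its arguments: {"type":"object","properties":{"deltas":{"type":"array"},"newtons":{"type":"number"}},"required":["deltas"]}

```bash
mkdir -p pics; cat > h.py <<'E'
import numpy as np, cv2
from scipy.spatial.transform import Rotation as R
def rot(a):
    a=np.array(a,float)
    return a if a.shape==(3,3) else R.from_quat(a[[1,2,3,0]]).as_matrix()
def ray(c,u,v,z):
    d=rot(c['attitude'])@np.linalg.inv(c['K'])@np.array([u,v,1.]); e=np.array(c['eye'])
    return e+d*(z-e[2])/d[2]
def proj(c,p):
    q=np.array(c['K'])@(rot(c['attitude']).T@(np.array(p)-c['eye'])); return q[:2]/q[2]
E
python3 - <<'E'
from station import bot
from h import *
import pickle
C={}
for n in ["scene","side","wrist"]:
    C[n]=c=bot.read_camera(n); cv2.imwrite(f'pics/{n}0.png',c['img'][:,:,::-1]); print(n,np.round(c['eye'],3),np.round(rot(c['attitude'])[:,2],2))
pickle.dump(C,open('c0.pkl','wb'))
im=np.vstack([np.hstack([C['scene']['img'],C['side']['img']])])
print(bot.get_obs(),bot.tip_reach)
E
```

```text
scene [1.356 0.408 0.984] [-0.6  -0.32 -0.74]
side [-0.216  0.914  0.795] [ 0.57 -0.65 -0.5 ]
wrist [ 0.234 -0.638  0.374] [-0.3  -0.07 -0.95]
{'t': 0.15, 'q': array([ 1.22788346,  0.4776368 ,  0.02235708,  1.55618365, -0.01148993,
        1.10929458, -0.08307346]), 'joint_vel': array([-0.00103075, -0.00188144,  0.0024415 , -0.00413731, -0.00114187,
       -0.00027429,  0.00098034]), 'joint_torque': array([ 2.65319039e-03, -5.96929300e+01,  1.61016427e+00, -2.81489253e+01,
        1.26919616e-02,  6.55146272e-03, -2.25983388e-05]), 'eef_pos': array([ 0.15694045, -0.65608317,  0.2525486 ]), 'tool_rot': array([-6.83459463e-04,  9.93113195e-01,  1.17156717e-01, -1.36729441e-04]), 'contact_force': array([ 0.12589903,  0.0043636 , -0.67140009]), 'torque': array([ 0.01854344, -0.03657151, -0.00830922]), 'grasp_force': 0.0, 'gripper_width': 1.000756077835637} 0.022
```

View pics/scene0.png

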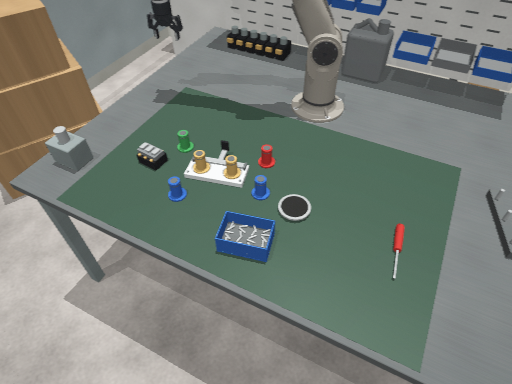

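View pics/side0.png

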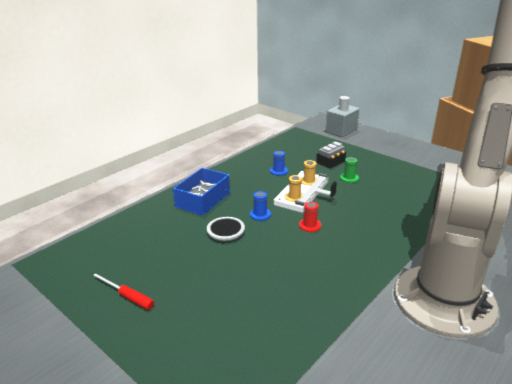

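The scene image shows two brass bushings in the white block at about (201,161) and (232,167), the black tab at (225,146), and the turntable at (294,207). The side image shows the same brass pair at (309,172) and (295,187), with the turntable at (226,229). The look-alikes are red (267,156), green (185,140) and blue (176,188) and (261,187) in the scene image, and none of them are meant. The left brass bushing (+y) is the one at (232,167).

```bash
python3 - <<'E'
from h import *
import pickle
C=pickle.load(open('c0.pkl','rb'))
for n in ["scene","side"]:
    c=C[n]; im=c['img']; hsv=cv2.cvtColor(im,cv2.COLOR_RGB2HSV)
    x0,y0,x1,y1=(130,110,330,270) if n=='scene' else (160,130,400,260)
    cr=cv2.resize(im[y0:y1,x0:x1],None,fx=3,fy=3,interpolation=cv2.INTER_CUBIC)
    cv2.imwrite(f'pics/{n}crop.png',cr[:,:,::-1])
    def blobs(m,name,zs,mn=25):
        k,l,s,ce=cv2.connectedComponentsWithStats(m.astype(np.uint8))
        for i in range(1,k):
            u,v=ce[i]
            if s[i,4]>=mn and x0<u<x1 and y0<v<y1: print(n,name,s[i],np.round(ce[i],1),[np.round(ray(c,u,v,z),3)[:2] for z in zs])
    h,S,V=hsv[...,0],hsv[...,1],hsv[...,2]
    blobs((h>10)&(h<28)&(S>90)&(V>90),'brass',[.05])
    blobs((h<6)&(S>150)&(V>80),'red',[.035]); blobs((h>50)&(h<75)&(S>150)&(V>90),'green',[.035]); blobs((h>105)&(h<130)&(S>150)&(V>90),'blue',[.035])
    blobs((S<40)&(V>150),'white',[.02])
    blobs((S<70)&(V<30),'black',[.02,.044])
E
```

```text
scene brass [194 150  16  23 236] [200.6 163.1] [array([ 0.589, -0.231])]
scene brass [224 155  16  24 251] [231.4 168.6] [array([ 0.563, -0.116])]
scene red [258 145  17  23 226] [266.2 158.6] [array([ 0.446, -0.035])]
scene blue [252 175  18  25 266] [260.3 189.8] [array([0.596, 0.017])]
scene blue [168 177  19  25 274] [176.3 191.1] [array([ 0.732, -0.24 ])]
scene blue [ 215  211   60   51 1337] [244.2 236.6] [array([0.792, 0.06 ])]
scene white [307 112  17   4  29] [315.8 114.1] [array([0.087, 0.025])]
scene white [137 142  26  15 151] [148.9 148.9] [array([ 0.588, -0.478])]
scene white [184 150  65  37 920] [216.8 171.5] [array([ 0.575, -0.174])]
scene white [278 194  33  26 221] [294.1 207. ] [array([0.602, 0.147])]
scene white [227 222   8   8  27] [230.8 226. ] [array([ 0.767, -0.003])]
scene white [236 225  12  17  66] [241.  231.6] [array([0.772, 0.037])]
scene white [246 226  11  17  59] [252.3 235.1] [array([0.767, 0.075])]
scene white [225 233   6   7  25] [227.  236.3] [array([0.807, 0.006])]
scene white [261 234   9  13  51] [263.6 239. ] [array([0.764, 0.114])]
scene 
[... 430 characters left out ...]
19  18 222] [349.5 174.6] [array([ 0.477, -0.335])]
side blue [270 151  18  25 265] [278.6 165.1] [array([ 0.706, -0.232])]
side blue [ 173  169   57   46 1622] [201.3 191.3] [array([0.78 , 0.073])]
side blue [250 191  21  30 397] [260. 208.] [array([0.57 , 0.024])]
side white [320 141  24  12 142] [332.  146.8] [array([ 0.664, -0.511])]
side white [298 171   6   6  32] [300.8 173.6] [array([ 0.624, -0.255])]
side white [299 174  32  29 449] [313.5 188.9] [array([ 0.528, -0.197])]
side white [192 181  22  14 108] [201.6 187.5] [array([0.817, 0.038])]
side white [274 185  30  27 320] [286.5 201.1] [array([ 0.548, -0.078])]
side white [207 216  38  24 277] [225.1 228.6] [array([0.589, 0.156])]
```

View pics/scenecrop.png

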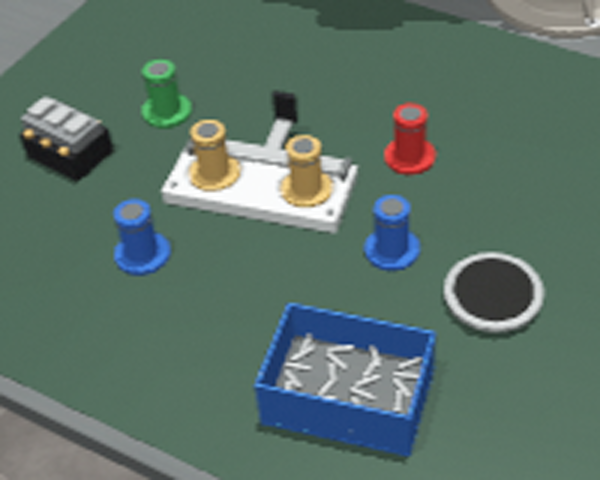

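The crop confirms it. The brass pair sits in the white block, the left one at crop (305,170) and the right one at (212,155). The tab is at (285,105). Next I move in for a near look with the wrist camera.

Request:
jog_arm --pt "0.028 0.038 0 0 0 0 1" --pt "0.028 0.038 0 0 0 0 1" --pt "0.028 0.038 0 0 0 0 1" --pt "0.028 0.038 0 0 0 0 1" --pt "0.028 0.038 0 0 0 0 1" --pt "0.028 0.038 0 0 0 0 1" --pt "0.028 0.038 0 0 0 0 1" --pt "0.028 0.038 0 0 0 0 1" --pt "0.028 0.038 0 0 0 0 1" --pt "0.028 0.038 0 0 0 0 1"

```text
t: 1.15
eef_pos: [0.4377, -0.2748, 0.2533]
tool_rot: [0.0, 0.993, 0.117, 0.0]
contact_force: [0.4, -0.7, 0.2]
gripper_width: 0.999
grasp_force: 0.0
```

Request:
jog_arm --pt "0.028 0.04 0.02 0 0 0 1" --pt "0.028 0.036 0.02 0 0 0 1" --pt "0.007 0.01 0.02 0 0 0 1" --pt "0 0 0 0 0 0 1" --pt "0 0 0 0 0 0 1"

```text
t: 1.65
eef_pos: [0.4982, -0.1931, 0.3119]
tool_rot: [0.0, 0.993, 0.117, -0.0]
contact_force: [-0.5, -0.4, -1.4]
gripper_width: 0.998
grasp_force: 0.0
```

```bash
python3 - <<'E'
from station import bot
from h import *
import pickle
o=bot.get_obs(); print(o['t'],o['eef_pos'],o['q'].round(2))
c=bot.read_camera('wrist'); pickle.dump(c,open('w1.pkl','wb')); cv2.imwrite('pics/w1.png',c['img'][:,:,::-1]); print(c['eye'],rot(c['attitude']).round(3),c['K'])
E
```

```text
1.65 [ 0.49819101 -0.1930641   0.31192007] [ 0.48  0.21 -0.26  1.81  0.06  1.14 -1.14]
[ 0.57542285 -0.17464013  0.43333705] [[ 0.233 -0.926 -0.299]
 [-0.973 -0.221 -0.072]
 [ 0.     0.307 -0.952]] [[338.46659803   0.         259.71860845]
 [  0.         338.46659803 192.8447909 ]
 [  0.           0.           1.        ]]
```

View pics/w1.png

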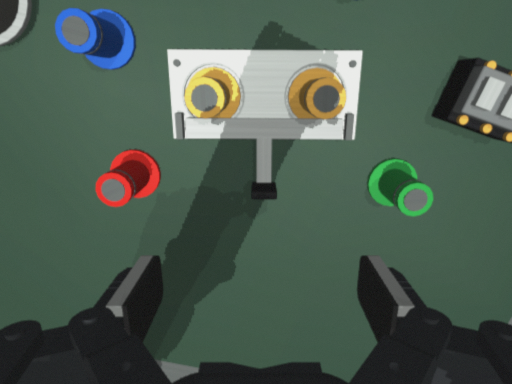

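The wrist image shows the block square to the view: corners (167,49) and (362,50), left brass top at (205,97), right brass top at (326,97), and tab top at about (264,190). The blue, red and green look-alikes lie outside the block.

```bash
python3 - <<'E'
from h import *
import pickle
c=pickle.load(open('w1.pkl','rb')); im=c['img']; hsv=cv2.cvtColor(im,cv2.COLOR_RGB2HSV); h,S,V=[hsv[...,i].astype(int) for i in range(3)]
# block outline by white/grey mask -> min area rect
m=((S<60)&(V>120))|((h>8)&(h<35)&(S>90)&(V>60)); m[145:]=0; m[:, :150]=0; m[:,375:]=0
m=cv2.morphologyEx(m.astype(np.uint8),cv2.MORPH_CLOSE,np.ones((25,25)))
cs,_=cv2.findContours(m,cv2.RETR_EXTERNAL,cv2.CHAIN_APPROX_NONE); k=max(cs,key=cv2.contourArea)
b=cv2.boxPoints(cv2.minAreaRect(k)); P=np.array([ray(c,*p,.02)[:2] for p in b]); print(b.round(1).tolist(),P.round(3).tolist())
print('sides',[np.linalg.norm(P[i]-P[i-1]).round(4) for i in range(4)],'ctr',P.mean(0).round(4))
br=((h>8)&(h<35)&(S>90)&(V>60)).astype(np.uint8)
for nm,x0,x1 in (('L',170,265),('R',265,360)):
    g=np.zeros_like(br); sub=((S<60)&(V<125)); g[70:115,x0+10:x1-5]=sub[70:115,x0+10:x1-5]
    kk,l,s,ce=cv2.connectedComponentsWithStats(g)
    for i in range(1,kk):
        if s[i,4]>100: print(nm,s[i],ce[i].round(1),ray(c,*ce[i],.087).round(4))
    mm=np.zeros_like(br); mm[60:125,x0:x1]=br[60:125,x0:x1]; mm=cv2.morphologyEx(mm,cv2.MORPH_OPEN,np.ones((3,3)))
    print(nm,'brass bbox',cv2.boundingRect(mm))
dk=np.zeros_like(br); dk[178:205,245:285]=(V<30)[178:205,245:285]
print('tab',cv2.boundingRect(dk))
x,y,w,hh=cv2.boundingRect(dk)
for v in range(y,y+hh): print(v,V[v,x+w//2-2:x+w//2+3].mean(),end=' ')
print([ray(c,x+w/2,v,.066).round(4) for v in (y,y+hh)], [ray(c,u,y+hh-4,.066).round(4) for u in (x,x+w)])
E
```

```text
[[166.1999969482422, 143.1999969482422], [167.0, 48.20000076293945], [362.1000061035156, 50.0], [361.20001220703125, 144.89999389648438]] [[0.481, -0.079], [0.588, -0.064], [0.638, -0.279], [0.535, -0.313]]
sides [np.float64(0.2392), np.float64(0.1079), np.float64(0.2202), np.float64(0.1081)] ctr [ 0.5604 -0.1837]
L brass bbox (185, 68, 55, 50)
R [314  86  25  26 512] [325.9  98.3] [ 0.5773 -0.2414  0.087 ]
R brass bbox (289, 68, 57, 51)
tab (252, 183, 24, 16)
183 51.2 184 25.4 185 23.0 186 23.2 187 23.8 188 22.8 189 24.0 190 22.8 191 26.0 192 29.4 193 33.4 194 32.4 195 30.6 196 31.8 197 29.4 198 31.8 [array([ 0.4727, -0.2043,  0.066 ]), array([ 0.4541, -0.2088,  0.066 ])] [array([ 0.4556, -0.1943,  0.066 ]), array([ 0.462, -0.221,  0.066])]
```

Block centre is (0.564,-0.183) with yaw 0.229. The far edge measures 220 mm and the predicted right well matches the measured top within 1 mm. The tab is at about (0.459,-0.2075), so I go and grip it.

Request:
jog_arm --pt "-0.02 -0.008 -0.04 0 0 0 1" --pt "-0.019 -0.0065 -0.04 0 0 0 1" --pt "0 0 -0.04 0 0 0 1" --pt "0 0 -0.04 0 0 0 1" --pt "0 0 -0.04 0 0 0 0.8" --pt "0 0 -0.03 0 0 0 0.8" --pt "0 0 -0.02 0 0 0 0.8" --pt "0 0 -0.007 0 0 0 0.8" --pt "0 0 0 0 0 0 0.8"

```text
t: 2.6
eef_pos: [0.4579, -0.2077, 0.0541]
tool_rot: [-0.001, 0.993, 0.116, -0.002]
contact_force: [-0.5, 0.1, -0.3]
gripper_width: 0.798
grasp_force: 0.0
```

Request:
jog_arm --pt "0 0 0 0 0 0 0.5" --pt "0 0 0 0 0 0 0" --pt "0 0 0 0 0 0 0" --pt "0 0 0 0 0 0 0" --pt "0 0 0 0 0 0 0" --pt "0 0 0 0 0 0 0" --pt "0 0 0 0 0 0 0" --pt "0 0 0 0 0 0 0" --newtons 70

```text
t: 3.4
eef_pos: [0.4602, -0.2069, 0.0566]
tool_rot: [0.0, 0.993, 0.117, 0.001]
contact_force: [-2.3, 0.9, 7.2]
gripper_width: 0.335
grasp_force: 68.5
```

Request:
jog_arm --pt "-0.0039 -0.0009 0 0 0 0 0" --pt "-0.0039 -0.0009 0 0 0 0 0" --pt "-0.0039 -0.0009 0 0 0 0 0" --pt "-0.0039 -0.0009 0 0 0 0 0" --pt "-0.0039 -0.0009 0 0 0 0 0" --pt "-0.0039 -0.0009 0 0 0 0 0" --pt "-0.0039 -0.0009 0 0 0 0 0" --pt "-0.0039 -0.0009 0 0 0 0 0" --pt "0 0 0 0 0 0 0"

```text
t: 4.3
eef_pos: [0.4303, -0.2139, 0.0567]
tool_rot: [0.0, 0.993, 0.117, 0.002]
contact_force: [2.4, 3.4, 4.5]
gripper_width: 0.34
grasp_force: 69.7
```

Request:
jog_arm --pt "-0.0039 -0.0009 0 0 0 0 0" --pt "-0.002 -0.0005 0 0 0 0 0" --pt "0 0 0 0 0 0 0" --pt "0 0 0 0 0 0 0"

```text
t: 4.7
eef_pos: [0.4248, -0.2152, 0.0566]
tool_rot: [0.0, 0.993, 0.117, 0.002]
contact_force: [3.6, 3.6, 3.7]
gripper_width: 0.334
grasp_force: 69.6
```

Request:
jog_arm --pt "-0.002 -0.0005 0 0 0 0 0" --pt "-0.002 -0.0005 0 0 0 0 0" --pt "0 0 0 0 0 0 0" --pt "0 0 0 0 0 0 0"

```text
t: 5.1
eef_pos: [0.4237, -0.2155, 0.0567]
tool_rot: [0.001, 0.993, 0.118, 0.005]
contact_force: [11.8, 5.6, -3.2]
gripper_width: 0.337
grasp_force: 69.9
```

Request:
jog_arm --pt "-0.002 -0.0005 0 0 0 0 0" --pt "0 0 0 0 0 0 0" --pt "0 0 0 0 0 0 0"

```text
t: 5.4
eef_pos: [0.4235, -0.2155, 0.0568]
tool_rot: [0.001, 0.993, 0.119, 0.006]
contact_force: [16.5, 6.3, -9.5]
gripper_width: 0.334
grasp_force: 70.3
```

The force has risen from 4 to 17 N, so the slide is at its stop. I ease the load off, release and lift.

Request:
jog_arm --pt "0.003 0.0007 0 0 0 0 0" --pt "0 0 0 0 0 0 0" --pt "0 0 0 0 0 0 0.8" --pt "0 0 0 0 0 0 0.8" --pt "0 0 0 0 0 0 0.8" --pt "0 0 0 0 0 0 0.8" --pt "0 0 0 0 0 0 0.8"

```text
t: 6.1
eef_pos: [0.4191, -0.2167, 0.0552]
tool_rot: [0.0, 0.993, 0.117, -0.0]
contact_force: [0.3, -0.2, -0.9]
gripper_width: 0.798
grasp_force: 0.0
```

Request:
jog_arm --pt "0 0 0.03 0 0 0 1" --pt "0 0 0.05 0 0 0 1" --pt "0.015 0.01 0.05 0 0 0 1" --pt "0.03 0.02 0.05 0 0 0 1" --pt "0.03 0.02 0.01 0 0 0 1" --pt "0 0 0 0 0 0 1" --pt "0 0 0 0 0 0 1"

```text
t: 6.8
eef_pos: [0.488, -0.1704, 0.2327]
tool_rot: [0.0, 0.993, 0.118, -0.0]
contact_force: [0.2, -0.9, -0.7]
gripper_width: 0.997
grasp_force: 0.0
```

```bash
python3 - <<'E'
from station import bot
from h import *
import pickle
o=bot.get_obs(); print(o['t'],o['eef_pos'],o['tool_rot'],o['contact_force'],o['q'].round(2))
c=bot.read_camera('wrist'); pickle.dump(c,open('w2.pkl','wb')); cv2.imwrite('pics/w2.png',c['img'][:,:,::-1])
for n,p in dict(L=(.5507,-.1244,.087),Rr=(.5779,-.2412,.087),tabin=(.459,-.2075,.066),tabout=(.423,-.216,.066)).items(): print(n,proj(c,p).round(1))
E
```

```text
6.8 [ 0.48797625 -0.17039754  0.23274863] [ 6.69157477e-06  9.93028346e-01  1.17875749e-01 -1.12029719e-04] [ 0.15928873 -0.87989962 -0.73497082] [ 0.46  0.26 -0.29  1.94  0.09  0.96 -1.2 ]
L [220.   94.3]
Rr [378.1  95.6]
tabin [291.6 217.1]
tabout [290.3 253.4]
```

View pics/w2.png

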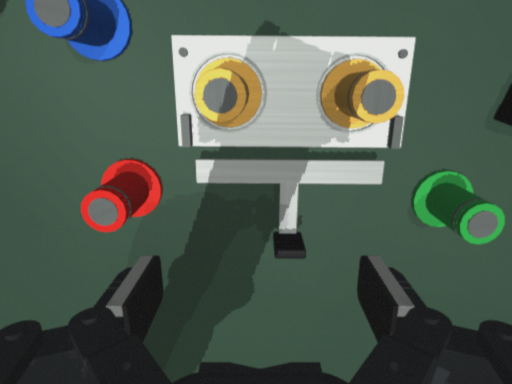

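The wrist view shows the strip at (290,172) clear of the block and the tab at (290,245), which is the out position. The left brass top at (220,95) and the right one at (378,97) match the predictions within 1.5 px. Next is the left bushing.

Request:
jog_arm --pt "0.032 0.023 0 0 0 0 1" --pt "0.0307 0.023 0 0 0 0 1" --pt "0 0 -0.04 0 0 0 1" --pt "0 0 -0.04 0 0 0 1" --pt "0 0 -0.04 0 0 0 1" --pt "0 0 -0.03 0 0 0 1" --pt "0 0 -0.0247 0 0 0 1" --pt "0 0 0 0 0 0 1" --pt "0 0 0 0 0 0 1"

```text
t: 7.75
eef_pos: [0.5495, -0.1256, 0.0578]
tool_rot: [-0.0, 0.993, 0.117, -0.001]
contact_force: [0.2, -0.3, 0.3]
gripper_width: 0.999
grasp_force: 0.0
```

Request:
jog_arm --pt "0 0 0 0 0 0 0.6" --pt "0 0 0 0 0 0 0.3" --pt "0 0 0 0 0 0 0" --pt "0 0 0 0 0 0 0" --pt "0 0 0 0 0 0 0" --pt "0 0 0 0 0 0 0" --pt "0 0 0 0 0 0 0" --pt "0 0 0 0 0 0 0" --newtons 60

```text
t: 8.55
eef_pos: [0.5512, -0.1248, 0.0596]
tool_rot: [0.0, 0.993, 0.117, 0.001]
contact_force: [-1.7, 1.4, 7.4]
gripper_width: 0.455
grasp_force: 59.6
```

Request:
jog_arm --pt "0 0 0.005 0 0 0 0" --pt "0 0 0.01 0 0 0 0" --pt "0 0 0.015 0 0 0 0" --pt "0 0 0.02 0 0 0 0" --pt "0 0 0.015 0 0 0 0" --pt "0 0 0.005 0 0 0 0" --pt "0 0 0 0 0 0 0" --pt "0 0 0 0 0 0 0" --pt "0 0 0 0 0 0 0" --pt "0 0 0 0 0 0 0"

```text
t: 9.55
eef_pos: [0.5501, -0.1248, 0.1273]
tool_rot: [-0.0, 0.993, 0.117, -0.001]
contact_force: [-0.1, -0.6, -4.8]
gripper_width: 0.459
grasp_force: 61.0
```

Request:
jog_arm --pt "0 0 0 0 0 0 0" --pt "0 0 0 0 0 0 0" --pt "0 0 0 0 0 0 0" --pt "0 0 0 0 0 0 0" --pt "0 0 0 0 0 0 0" --pt "0 0 0 0 0 0 0"

```text
t: 10.15
eef_pos: [0.5506, -0.1249, 0.1282]
tool_rot: [0.0, 0.993, 0.117, 0.0]
contact_force: [0.3, 0.7, -5.3]
gripper_width: 0.458
grasp_force: 61.0
```

```bash
python3 - <<'E'
from station import bot
from h import *
for i in range(3):
    c=bot.read_camera('side'); o=bot.get_obs(); print(o['t'],o['eef_pos'],o['contact_force'],o['torque'])
a=c['img'][130:260,200:400]; cv2.imwrite('pics/s2.png',cv2.resize(a,None,fx=3,fy=3)[:,:,::-1])
E
```

```text
10.2 [ 0.55064049 -0.12485371  0.12818955] [ 0.36251643 -1.15349378 -5.93552697] [-0.04913378 -0.01289251  0.07027688]
10.25 [ 0.55064833 -0.12484099  0.12819005] [-0.35678006  0.45344857 -4.91556644] [ 0.01642154 -0.05234658  0.00044126]
10.3 [ 0.55062849 -0.12486523  0.12815139] [-0.47151085 -0.20658424 -5.46903383] [ 0.02685164 -0.023362    0.02996331]
```

View pics/s2.png

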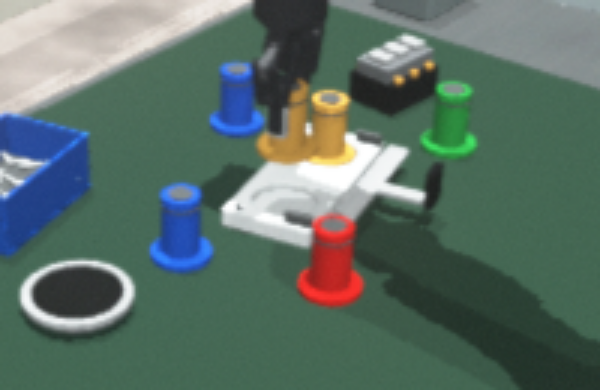

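The bushing is held clear, with the empty left well visible at crop (285,200). The wrist load is about -5.3 N, which fits the heavy one; the right one will confirm it. I set it back.

Request:
jog_arm --pt "0 0 -0.01 0 0 0 0" --pt "0 0 -0.02 0 0 0 0" --pt "0 0 -0.015 0 0 0 0" --pt "0 0 -0.01 0 0 0 0" --pt "0 0 -0.006 0 0 0 0" --pt "0 0 -0.004 0 0 0 0" --pt "0 0 -0.003 0 0 0 0" --pt "0 0 -0.001 0 0 0 0" --pt "0 0 0 0 0 0 0" --pt "0 0 0 0 0 0 0"

```text
t: 11.3
eef_pos: [0.5509, -0.1249, 0.0596]
tool_rot: [0.0, 0.993, 0.117, 0.0]
contact_force: [-1.7, 0.5, -2.4]
gripper_width: 0.461
grasp_force: 61.2
```

Request:
jog_arm --pt "0 0 -0.001 0 0 0 0" --pt "0 0 0 0 0 0 0.6" --pt "0 0 0 0 0 0 1" --pt "0 0 0 0 0 0 1" --pt "0 0 0 0 0 0 1" --pt "0 0 0 0 0 0 1" --pt "0 0 0.03 0 0 0 1" --pt "0 0 0.045 0 0 0 1" --pt "0 0 0.045 0 0 0 1" --pt "0 0 0.04 0 0 0 1"

```text
t: 12.3
eef_pos: [0.5507, -0.1248, 0.2203]
tool_rot: [0.0, 0.993, 0.117, 0.0]
contact_force: [0.8, -0.7, 0.5]
gripper_width: 1.003
grasp_force: 0.0
```

Request:
jog_arm --pt "-0.03 -0.02 0.01 0 0 0 1" --pt "-0.03 -0.03 0 0 0 0 1" --pt "0 0 0 0 0 0 1" --pt "0 0 0 0 0 0 1"

```text
t: 12.7
eef_pos: [0.49, -0.1758, 0.2283]
tool_rot: [0.0, 0.993, 0.116, 0.0]
contact_force: [0.1, -0.3, -0.9]
gripper_width: 0.998
grasp_force: 0.0
```

```bash
python3 - <<'E'
from station import bot
from h import *
o=bot.get_obs(); print(o['t'],o['eef_pos'],o['contact_force'])
c=bot.read_camera('wrist'); cv2.imwrite('pics/w3.png',c['img'][:,:,::-1])
for n,p in dict(L=(.5507,-.1244,.087),Rr=(.5779,-.2412,.087),flL=(.5507,-.1244,.02),tabout=(.423,-.216,.066)).items(): print(n,proj(c,p).round(1))
E
```

```text
12.7 [ 0.48999908 -0.1757562   0.22830884] [ 0.14964726 -0.26991184 -0.88330004]
L [211.3  95.7]
Rr [371.9  96.4]
flL [221.1  93.3]
tabout [284.9 256.2]
```

View pics/w3.png

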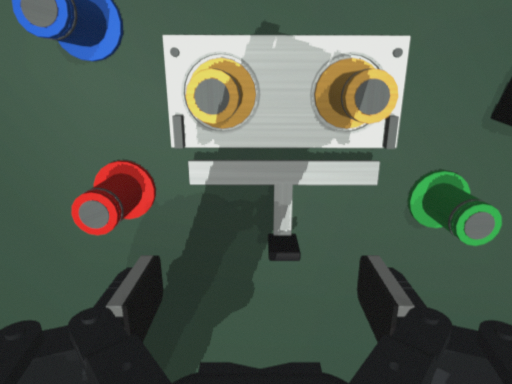

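The left bushing is seated in its well ring, with its top at (211,97) against (211,96) predicted. The keeper is still out. Now the right one.

Request:
jog_arm --pt "0.035 -0.03 0 0 0 0 1" --pt "0.035 -0.03 0 0 0 0 1" --pt "0.0175 -0.0057 -0.02 0 0 0 1" --pt "0 0 -0.04 0 0 0 1" --pt "0 0 -0.04 0 0 0 1" --pt "0 0 -0.04 0 0 0 1" --pt "0 0 -0.02 0 0 0 1" --pt "0 0 -0.01 0 0 0 1" --pt "0 0 0 0 0 0 1" --pt "0 0 0 0 0 0 1"

```text
t: 13.75
eef_pos: [0.5794, -0.2402, 0.059]
tool_rot: [0.0, 0.993, 0.117, 0.001]
contact_force: [0.8, 0.3, 0.3]
gripper_width: 0.997
grasp_force: 0.0
```

Request:
jog_arm --pt "0 0 0 0 0 0 0.6" --pt "0 0 0 0 0 0 0.3" --pt "0 0 0 0 0 0 0" --pt "0 0 0 0 0 0 0" --pt "0 0 0 0 0 0 0" --pt "0 0 0 0 0 0 0" --pt "0 0 0 0 0 0 0" --pt "0 0 0 0 0 0 0" --newtons 60

```text
t: 14.55
eef_pos: [0.5786, -0.2409, 0.0594]
tool_rot: [0.0, 0.993, 0.117, 0.001]
contact_force: [-0.9, -0.4, 5.8]
gripper_width: 0.458
grasp_force: 59.8
```

Request:
jog_arm --pt "0 0 0.005 0 0 0 0" --pt "0 0 0.01 0 0 0 0" --pt "0 0 0.015 0 0 0 0" --pt "0 0 0.02 0 0 0 0" --pt "0 0 0.015 0 0 0 0" --pt "0 0 0.005 0 0 0 0" --pt "0 0 0 0 0 0 0" --pt "0 0 0 0 0 0 0" --pt "0 0 0 0 0 0 0" --pt "0 0 0 0 0 0 0"

```text
t: 15.55
eef_pos: [0.5776, -0.2404, 0.1273]
tool_rot: [-0.0, 0.993, 0.117, -0.001]
contact_force: [-0.7, 0.1, -3.7]
gripper_width: 0.461
grasp_force: 60.7
```

Request:
jog_arm --pt "0 0 0 0 0 0 0" --pt "0 0 0 0 0 0 0" --pt "0 0 0 0 0 0 0" --pt "0 0 0 0 0 0 0" --pt "0 0 0 0 0 0 0" --pt "0 0 0 0 0 0 0"

```text
t: 16.15
eef_pos: [0.5781, -0.2406, 0.1282]
tool_rot: [0.0, 0.993, 0.117, 0.0]
contact_force: [-0.8, 0.3, -2.5]
gripper_width: 0.457
grasp_force: 60.7
```

```bash
python3 - <<'E'
from station import bot
from h import *
for i in range(3):
    c=bot.read_camera('side'); o=bot.get_obs(); print(o['t'],o['eef_pos'],o['contact_force'])
E
```

```text
16.2 [ 0.57810643 -0.24059457  0.12817479] [ 0.39566553  0.1939352  -2.53707301]
16.25 [ 0.57811535 -0.24054382  0.12815748] [ 0.11813347  1.2923727  -1.70641358]
16.3 [ 0.57817673 -0.24055479  0.12820924] [-0.11387678 -0.13037603 -2.85582635]
```

The right one reads about 2.6 N and the left about 5.3 N, so the left one is the heavier. I set the right one back.

Request:
jog_arm --pt "0 0 -0.01 0 0 0 0" --pt "0 0 -0.02 0 0 0 0" --pt "0 0 -0.015 0 0 0 0" --pt "0 0 -0.01 0 0 0 0" --pt "0 0 -0.006 0 0 0 0" --pt "0 0 -0.004 0 0 0 0" --pt "0 0 -0.003 0 0 0 0" --pt "0 0 -0.001 0 0 0 0" --pt "0 0 0 0 0 0 0" --pt "0 0 0 0 0 0 0"

```text
t: 17.3
eef_pos: [0.5784, -0.2407, 0.0596]
tool_rot: [0.0, 0.993, 0.117, 0.0]
contact_force: [-0.1, 0.2, -3.1]
gripper_width: 0.46
grasp_force: 60.7
```

Request:
jog_arm --pt "0 0 -0.001 0 0 0 0" --pt "0 0 0 0 0 0 0.6" --pt "0 0 0 0 0 0 1" --pt "0 0 0 0 0 0 1" --pt "0 0 0 0 0 0 1" --pt "0 0 0 0 0 0 1" --pt "0 0 0.03 0 0 0 1" --pt "0 0 0.045 0 0 0 1" --pt "0 0 0.045 0 0 0 1" --pt "0 0 0.04 0 0 0 1"

```text
t: 18.3
eef_pos: [0.5783, -0.2406, 0.2204]
tool_rot: [0.0, 0.993, 0.117, 0.0]
contact_force: [1.3, -0.9, 0.1]
gripper_width: 1.0
grasp_force: 0.0
```

Request:
jog_arm --pt "-0.04 0.02 0.01 0 0 0 1" --pt "-0.04 0.03 0 0 0 0 1" --pt "0 0 0 0 0 0 1" --pt "0 0 0 0 0 0 1"

```text
t: 18.7
eef_pos: [0.4974, -0.1901, 0.2284]
tool_rot: [0.0, 0.993, 0.118, 0.0]
contact_force: [1.6, -0.3, -0.1]
gripper_width: 0.997
grasp_force: 0.0
```

```bash
python3 - <<'E'
from station import bot
from h import *
o=bot.get_obs(); print(o['t'],o['eef_pos'],o['contact_force'])
c=bot.read_camera('wrist'); cv2.imwrite('pics/w4.png',c['img'][:,:,::-1])
for n,p in dict(L=(.5507,-.1244,.087),Rr=(.5779,-.2412,.087),tabout=(.423,-.216,.066)).items(): print(n,proj(c,p).round(1))
# turntable: black face in white rim, ellipse fit in scene and side
for nm,(x0,y0,x1,y1) in dict(scene=(270,188,320,226),side=(200,210,250,246)).items():
    c=bot.read_camera(nm); hsv=cv2.cvtColor(c['img'],cv2.COLOR_RGB2HSV); m=np.zeros(hsv.shape[:2],np.uint8)
    m[y0:y1,x0:x1]=((hsv[...,1]<60)&(hsv[...,2]>110))[y0:y1,x0:x1]
    k=cv2.convexHull(np.vstack(cv2.findContours(m,cv2.RETR_EXTERNAL,cv2.CHAIN_APPROX_NONE)[0]))
    P=np.array([ray(c,*p[0],.018)[:2] for p in k]).astype(np.float32); (cc,r)=cv2.minEnclosingCircle(P); print(nm,cc,r)
E
```

```text
18.7 [ 0.49738696 -0.19011626  0.22844245] [ 1.59785305 -0.32171978 -0.07127103]
L [190.9 100.9]
Rr [350.6 102. ]
tabout [267.8 259.9]
scene (0.6045101881027222, 0.1591271311044693) 0.08266465365886688
side (0.5953333377838135, 0.14892379939556122) 0.06176343560218811
```

View pics/w4.png

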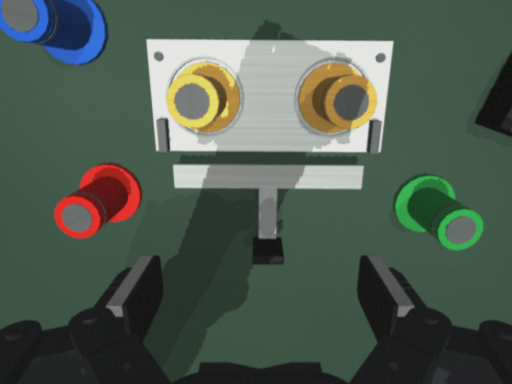

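Both bushings are seated, with tops at (191,101) and (351,102) as predicted, and the keeper is out. I take the left, heavier one.

Request:
jog_arm --pt "0.027 0.033 0 0 0 0 1" --pt "0.0264 0.0324 0 0 0 0 1" --pt "0 0 -0.03 0 0 0 1" --pt "0 0 -0.04 0 0 0 1" --pt "0 0 -0.04 0 0 0 1" --pt "0 0 -0.03 0 0 0 1" --pt "0 0 -0.02 0 0 0 1" --pt "0 0 -0.01 0 0 0 1" --pt "0 0 0 0 0 0 1" --pt "0 0 0 0 0 0 1"

```text
t: 19.85
eef_pos: [0.5526, -0.1254, 0.0587]
tool_rot: [0.0, 0.993, 0.117, 0.001]
contact_force: [0.5, 0.1, 0.0]
gripper_width: 1.002
grasp_force: 0.0
```

Request:
jog_arm --pt "0 0 0 0 0 0 0.6" --pt "0 0 0 0 0 0 0.3" --pt "0 0 0 0 0 0 0" --pt "0 0 0 0 0 0 0" --pt "0 0 0 0 0 0 0" --pt "0 0 0 0 0 0 0" --pt "0 0 0 0 0 0 0" --pt "0 0 0 0 0 0 0" --newtons 60

```text
t: 20.65
eef_pos: [0.5519, -0.1251, 0.0592]
tool_rot: [0.0, 0.993, 0.117, 0.001]
contact_force: [-1.9, 0.8, 6.8]
gripper_width: 0.46
grasp_force: 59.7
```

Request:
jog_arm --pt "0 0 0.005 0 0 0 0" --pt "0 0 0.01 0 0 0 0" --pt "0 0 0.015 0 0 0 0" --pt "0 0 0.02 0 0 0 0" --pt "0 0 0.02 0 0 0 0" --pt "0 0 0.02 0 0 0 0" --pt "0 0 0.02 0 0 0 0" --pt "0 0 0.01 0 0 0 0" --pt "0 0 0 0 0 0 0" --pt "0 0 0 0 0 0 0"

```text
t: 21.65
eef_pos: [0.5511, -0.1252, 0.1779]
tool_rot: [-0.0, 0.993, 0.117, -0.0]
contact_force: [-0.4, -0.9, -4.4]
gripper_width: 0.462
grasp_force: 61.1
```

Request:
jog_arm --pt "0.003 0.015 0 0 0 0 0" --pt "0.005 0.03 0 0 0 0 0" --pt "0.006 0.035 0 0 0 0 0" --pt "0.006 0.035 0 0 0 0 0" --pt "0.006 0.035 0 0 0 0 0" --pt "0.006 0.035 0 0 0 0 0" --pt "0.006 0.035 0 0 0 0 0" --pt "0.005 0.03 0 0 0 0 0" --pt "0.003 0.017 0 0 0 0 0" --pt "0.001 0.007 0 0 0 0 0"

```text
t: 22.65
eef_pos: [0.5978, 0.1517, 0.1773]
tool_rot: [-0.001, 0.993, 0.119, -0.001]
contact_force: [0.3, -0.1, -4.7]
gripper_width: 0.454
grasp_force: 61.5
```

Request:
jog_arm --pt "0 0 -0.01 0 0 0 0" --pt "0 0 0 0 0 0 0" --pt "0 0 0 0 0 0 0" --pt "0 0 0 0 0 0 0" --pt "0 0 0 0 0 0 0"

```text
t: 23.15
eef_pos: [0.5988, 0.1479, 0.1684]
tool_rot: [0.0, 0.993, 0.116, 0.0]
contact_force: [-0.1, -0.3, -5.2]
gripper_width: 0.456
grasp_force: 61.6
```

```bash
python3 - <<'E'
from station import bot
from h import *
import pickle
o=bot.get_obs(); print(o['t'],o['eef_pos'],o['contact_force'],o['tool_rot'])
out=[]
C=pickle.load(open('c0.pkl','rb'))
for nm,(x0,y0,x1,y1) in dict(scene=(276,192,314,223),side=(205,215,247,242)).items():
    im=C[nm]['img']; V=im.max(2).astype(int); sat=V-im.min(2)
    m=np.zeros(V.shape,np.uint8); m[y0:y1,x0:x1]=((V<45)&(sat<14))[y0:y1,x0:x1]
    k,l,s,ce=cv2.connectedComponentsWithStats(m); i=1+s[1:,4].argmax(); print(nm,s[i],ray(C[nm],*ce[i],.02).round(4))
    c=bot.read_camera(nm); p=proj(c,(*o['eef_pos'][:2],.13)).astype(int); a=c['img'][max(0,p[1]-75):p[1]+75,max(0,p[0]-65):p[0]+65]
    out.append(cv2.resize(a,(390,450),interpolation=cv2.INTER_CUBIC))
cv2.imwrite('pics/fin.png',np.hstack(out)[:,:,::-1])
E
```

```text
23.15 [0.59875797 0.14789718 0.16839651] [-0.05375103 -0.34290628 -5.22403655] [1.47758517e-04 9.93197811e-01 1.16439005e-01 2.12510019e-04]Traceback (most recent call last):
  File "<stdin>", line 10, in <module>
ValueError: attempt to get argmax of an empty sequence
```

```bash
python3 - <<'E'
from station import bot
from h import *
import pickle
o=bot.get_obs(); out=[]
C=pickle.load(open('c0.pkl','rb'))
for nm,(x0,y0,x1,y1) in dict(scene=(274,190,316,224),side=(203,213,249,243)).items():
    im=C[nm]['img'].astype(int)
    m=np.zeros(im.shape[:2],np.uint8); m[y0:y1,x0:x1]=((im.max(2)<75)&(im[...,0]>=im[...,1]-4))[y0:y1,x0:x1]
    k,l,s,ce=cv2.connectedComponentsWithStats(m); i=1+s[1:,4].argmax() if k>1 else 0; print(nm,s[i],ray(C[nm],*ce[i],.02).round(4))
    c=bot.read_camera(nm); p=proj(c,(*o['eef_pos'][:2],.13)).astype(int); a=c['img'][max(0,p[1]-75):p[1]+75,max(0,p[0]-65):p[0]+65]
    out.append(cv2.resize(a,(390,450),interpolation=cv2.INTER_CUBIC))
cv2.imwrite('pics/fin.png',np.hstack(out)[:,:,::-1])
E
```

```text
scene [282 196  25  21 407] [0.599  0.1459 0.02  ]
side [211 219  29  16 350] [0.5949 0.1491 0.02  ]
```

View pics/fin.png

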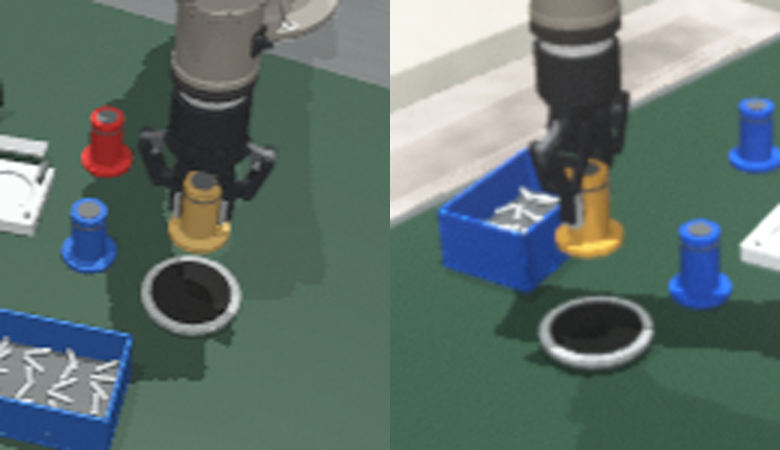

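The bushing hangs upright over the turntable in both views, scene crop (200,210) and side crop (595,215). The table centre measures about (0.597,0.1475), 2 mm from the tool axis, and the underside is about 100 mm above the face.

```bash
python3 -c "
from station import bot
print(bot.hand_in())"
```

```text
the job is handed in; nothing more can be done
None
```

I handed the job in at about 23 s; no verdict came back. The left bushing proved the heavier (about 5.3 N against 2.6 N) and is held upright about 100 mm above the turntable's centre, with the right one seated in its own well, the keeper out at its stop and nothing else on the bench touched.

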